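# Turn a lidded culture dish over into its carrier tray

## Robot

A 6-joint arm with a two-finger parallel gripper is mounted at the origin on a cart in front of the work surface, level with it; the furniture and walls round the work are solid. World frame = base frame: x ahead of the robot, y to its left, z up, the work surface at z = 0. Lengths are in m, angles in rad, forces in N, time in s.
With the tool pointing down it reaches from about 0.275 to 0.825 m from the base axis. Payload 4.9 kg.
Tool frame: the origin (TCP) lies midway between the tips of the shut fingers; the grasp point (between the pads) lies 19 mm behind it (bot.grip_depth is the distance from the TCP to the grasp point, in m); z points along the fingers, y is the line along which they close (so a half turn about z gives the same grasp; the last joint's range is limited). The gripper opens to 85 mm and grips with 20 to 120 N. Pads are 22 mm wide; open, the fingers measure 114 mm over their backs; the gripper's body (76 mm by 85 mm) begins 54 mm behind the grasp point. The pads swing forward as they close: fully open they stand 13 mm farther back than shut.
Start: joints at [1.114, 0.326, -0.193, 1.052, 0, 1.437], TCP at [0.174, 0.522, 0.231] pointing down, gripper open.
Joint ranges: [-2.65, 2.65], [-0.97, 1.79], [-1.3, 1.35], [-1.93, 2.1], [-1.47, 1.37], [-3.14, 3.14]. Speed limits (rad/s): [2.57, 2.57, 3.14, 3.14, 3.14, 3.14].

## Interface

Orientations are given as a unit quaternion [w, x, y, z].
In Python, from cell import bot gives the robot as it stands. Calls block until the motion is done:
- bot.move_pose(position, orientation): joint-space move of the TCP to a pose.
- bot.move_linear(position, speed=0.15, rotation=None, until_force=None): straight line of the TCP; rotation=None keeps the orientation; speed is the mean speed in m/s. With until_force (N) it stops when the force on the tool has changed by that much, and returns True; else False.
- bot.goto_joints(angles): joint-space move.
- bot.set_gripper(opening, grasp_force=None): opening from 0.0 (shut) to 1.0 (fully open); grasp_force is the grip in N (None keeps the last); returns when the fingers have stopped.
- bot.wait(seconds).
- bot.solve_ik(position, orientation): joint angles nearest the present ones, or None.
- bot.camera(name): name is "scene" or "top" or "wrist"; returns the picture (384x512x3 uint8, red, green, blue); there is no depth.
- bot.calibration(name): a dict with "mtx" (3x3 intrinsics, pixels), "extrinsics" (4x4, takes a point from world to camera coordinates); the wrist camera has in their place "hand_eye" (4x4, takes a point from camera to tool coordinates, whose origin is the TCP and whose axes are the flange's). Camera axes: x right, y down, z forward; pixel columns grow to the right and rows downward; lengths in m; the calibration is good to about 2 mm. A picture is of the moment at which its call begins: read the wrist's pose just before it. calibration takes no time and is no camera call.
A pose or a line that the arm cannot do raises bot.PlanningError and nothing moves.
- bot.close_job(): hands the job in; it is judged then, once.
Trained networks look in the newest picture that a camera, given by its name, has taken for a name from the list of things; names that differ only in an ending like _2 or _b are one class to them, and where a whole thing is asked for, a point or a joint stands for the part that bears it (a point fixed in the world has none). Each returns a list of dicts, best first, with "confidence" (0 to 1); they miss things now and then, are a little off and sometimes report something else, mostly with a low value. They report only what shows in the picture. A call takes as long as a camera call. They do not tell look-alikes from the thing itself.
- bot.search_frame(camera, thing): "bbox" ([left, top, width, height] in pixels, round what is visible of it).
Readings, each from a call of its own:
- bot.read_clock(): time.
- bot.read_joint_positions(): joint angles.
- bot.read_joint_vel(): joint speeds.
- bot.read_joint_efforts(): joint torques, N m.
- bot.read_position(): TCP position.
- bot.read_tool_rot(): TCP orientation.
- bot.read_ft_force(): force on the tool from outside, world axes, zero at the start.
- bot.read_moment(): the same for the moment, N m.
- bot.read_gripper_width(): opening from 0.0 (shut) to 1.0 (fully open).
- bot.read_finger_force(): force on a finger pad.
Only numpy, scipy, OpenCV 4.12 (cv2) and the standard library are available. Lean on these libraries where they do the work, as an engineer would, in place of code of your own. Each camera call takes 0.05 s, during which the arm holds its last target. There are 200 camera calls.

## Task

Culture dishes are incubated upside down: turn the closed blue-and-white dish right over and lay it, lid down, flat inside the steel carrier tray. Do it in two grips: part way, stand the dish on one of its short ends, let go of it for a moment, then take it again. The lid is loose, so pinch lid and base together whenever you turn it, so that they never part; do not drop the dish, and do not disturb the bottle, the tape roll or the conical flask.

Things in the scene. Friction and masses are not known exactly. Their poses are not given: they have to be found in the camera images.
- dish_base: White base of a closed rectangular dish. The closed dish is 120 x 64 x 40 mm and weighs about 0.18 kg (varies). Origin: centre of the base's underside; x along the 120 mm length, y along the 64 mm width, z from the base towards the lid (up at the start, so the lid starts on top at 20 to 40 mm). Its outer foot is 0 to 20 mm up; above that, thinner walls (57 mm wide, to 35 mm up) stand hidden inside the lid.
- dish_lid: Blue lid, 120 x 64 x 20 mm, loose: a cap whose 20 mm deep skirt stands on the base's foot with 1.5 mm of play round the walls and nothing to latch it. Its sides are flush with the base's sides and ends, so a finger pad laid across the seam (20 mm from the underside, half way up the closed dish) presses on both. Origin: centre of the skirt's edge plane, i.e. of the seam = the middle of the closed dish; axes as the base's.
- base_seam (a point): The middle of the closed dish as carried by the base: 20 mm along the base's z from its underside, axes as the base's. The dish is hard plastic: a 30 N grip holds it and does no harm. It stands steadily by itself on a short end, lid on. Apart from the things listed here the worktop is bare from x = 0.38 to 0.58, y = -0.50 to 0.20.
- tray_floor (a point): Centre of the upper face of the floor of the steel carrier tray, fixed to the worktop; the floor is 3 mm above the worktop. x along its length, y across, z up. The space inside is 136 x 80 mm. Walls 12 mm above the floor, 3 mm thick, close both ends; on the long sides there are only tabs of the same height in the corners, 18 mm long, so that the middle 100 mm of each long side is open for fingers. Small flat lugs stick out 12 mm at the ends.
- bottle: Glass reagent bottle with a blue cap, 56 mm diameter, 125 mm tall, loose; stands about 115 mm from the dish's middle, beyond one of its short ends. Origin: centre of its underside, z up.
- tape: Roll of masking tape lying flat, 84 mm diameter, 20 mm high, loose; lies beyond the dish's other short end. Origin: centre of its underside, z up.
- conical_flask: Conical glass flask, 84 mm diameter at the foot, 131 mm tall, loose; stands behind the tray, on the side away from the robot, about 150 mm from the tray's middle. Origin: centre of its underside, z up.
Things that resemble listed ones, but are neither listed nor needed, are in the scene too. Of the things that look like the dish_lid, the largest one is meant.

How it is judged:
On the way:
1. the closed dish stands upright on one of its short ends (within about 6 degrees), let go and at rest, lid still on ((angle between dish_base's own x axis and vertical below 0.1 rad or angle between dish_base's own x axis and vertical above 3.0416 rad) and height (world z) of dish_base between 0.055 and 0.068 m and distance between dish_lid and base_seam below 0.004 m and angle between the z axis of dish_lid and the z axis of dish_base, either way round below 0.06 rad and contact force between the fingers and dish_base below 0.05 N and contact force between the fingers and dish_lid below 0.05 N and linear speed of each of dish_base, dish_lid below 0.02 m/s), for 0.2 s.
At the end, for the whole second after the job is handed in: The dish lies upside down (lid below, within 4 degrees of level) on the floor of the tray, its middle within 12 mm of the tray's middle each way and its length along the tray's within 11 degrees (inside the walls this follows), lid and base together within 4 mm, at rest and let go (angle between dish_base's own z axis and vertical above 3.07 rad and x of dish_base in the frame of tray_floor between -0.012 and 0.012 m and y of dish_base in the frame of tray_floor between -0.012 and 0.012 m and z of dish_base in the frame of tray_floor between 0.036 and 0.044 m and angle between the x axis of dish_base and the x axis of tray_floor, either way round below 0.2 rad and distance between dish_lid and base_seam below 0.004 m and angle between the z axis of dish_lid and the z axis of dish_base, either way round below 0.06 rad and contact force between the fingers and dish_base below 0.05 N and contact force between the fingers and dish_lid below 0.05 N and linear speed of each of dish_base, dish_lid below 0.02 m/s); the robot touches nothing.
It fails at once if lid and base part: the lid's seat shifts more than 6 mm from the base, or gapes by more than about 7 degrees (distance between dish_lid and base_seam above 0.006 m or angle between the z axis of dish_lid and the z axis of dish_base, either way round above 0.12 rad).
It fails at once if the dish is dropped or topples: it moves faster than 0.5 m/s while the fingers do not touch it (linear speed of dish_base above 0.5 m/s and contact force between the fingers and dish_base below 0.05 N and contact force between the fingers and dish_lid below 0.05 N).
It fails at once if the reagent bottle is pushed more than 25 mm or tipped more than about 17 degrees (distance of bottle from where it was at the start of the episode above 0.025 m or angle between bottle's own z axis and vertical above 0.3 rad).
It fails at once if the tape roll is pushed more than 25 mm or tipped more than about 17 degrees (distance of tape from where it was at the start of the episode above 0.025 m or angle between tape's own z axis and vertical above 0.3 rad).
It fails at once if the conical flask is pushed more than 25 mm or tipped more than about 17 degrees (distance of conical_flask from where it was at the start of the episode above 0.025 m or angle between conical_flask's own z axis and vertical above 0.3 rad).
It also fails if it takes over 64 s, if anything falls off the work surface, if the arm or the gripper's body presses on something with over 40 N, if the wrist force passes 120 N, or if a joint passes its speed limit or range.

## Working session

There is one attempt and no reset: what is moved stays moved. The work goes in short steps, each a Python script; the robot and the scene stay as the last script left them, time stands still between calls to the robot, and variables do not carry over. Pictures are saved under pics/ and viewed, at most 10 in all, crops included, and the job is handed in when it is done.

```bash
ls; mkdir -p pics; python3 - <<'E'
from cell import bot
import cv2
for c in ("scene","top"):
    im=bot.camera(c); cv2.imwrite(f"pics/{c}0.png",im[:,:,::-1])
    for t in ("dish_base","dish_lid","tray_floor","bottle","tape","conical_flask"):
        try: print(c,t,[( [round(v) for v in d["bbox"]],round(d["confidence"],2)) for d in bot.search_frame(c,t)][:4])
        except Exception as e: print(t,e)
    k=bot.calibration(c); print(k["mtx"],k["extrinsics"])
print(bot.calibration("wrist"), bot.read_tool_rot(), bot.read_clock())
E
```

```text
pics
scene dish_base [([154, 268, 53, 10], 0.67)]
scene dish_lid [([238, 209, 30, 23], 0.64), ([299, 133, 28, 47], 0.61), ([152, 238, 54, 31], 0.6), ([164, 207, 35, 25], 0.6)]
scene tray_floor [([297, 188, 55, 31], 0.8)]
scene bottle [([107, 226, 35, 57], 0.95)]
scene tape [([216, 245, 34, 26], 0.79)]
scene conical_flask [([300, 135, 28, 45], 0.94)]
[[365.5094832    0.         254.90543533]
 [  0.         365.5094832  192.95338878]
 [  0.           0.           1.        ]] [[-4.58837275e-01 -8.88520284e-01  2.43449093e-04  1.06650640e-01]
 [-5.36372069e-01  2.76767338e-01 -7.97311008e-01  3.89320896e-01]
 [ 7.08359625e-01 -3.65966590e-01 -6.03568635e-01  5.53965895e-01]
 [ 0.00000000e+00  0.00000000e+00  0.00000000e+00  1.00000000e+00]]
top dish_base [([184, 226, 10, 18], 0.57)]
top dish_lid [([168, 161, 37, 32], 0.91), ([238, 195, 21, 33], 0.86), ([140, 209, 52, 38], 0.66), ([296, 194, 62, 42], 0.59)]
top tray_floor [([295, 193, 64, 46], 0.79)]
top bottle [([104, 201, 31, 26], 0.91)]
top tape [([193, 232, 30, 34], 0.87)]
top conical_flask [([335, 148, 33, 38], 0.71)]
[[410.01404722
[... 200 characters left out ...]
4  0.54004563]
 [ 0.21960213 -0.00366591 -0.97558263  0.98329983]
 [ 0.          0.          0.          1.        ]]
{'mtx': array([[292.81062683,   0.        , 257.66017519],
       [  0.        , 292.81062683, 194.92525803],
       [  0.        ,   0.        ,   1.        ]]), 'hand_eye': array([[ 7.99905272e-04, -9.47684116e-01, -3.19208674e-01,
         8.30000715e-02],
       [ 9.99999588e-01,  6.20867112e-04,  6.62635637e-04,
        -2.70132552e-04],
       [-4.29783100e-04, -3.19209072e-01,  9.47684221e-01,
        -1.42718403e-01],
       [ 0.00000000e+00,  0.00000000e+00,  0.00000000e+00,
         1.00000000e+00]])} [1.73772656e-05 1.60696859e-01 9.87003809e-01 1.88321067e-05] 0.7
```

View pics/top0.png

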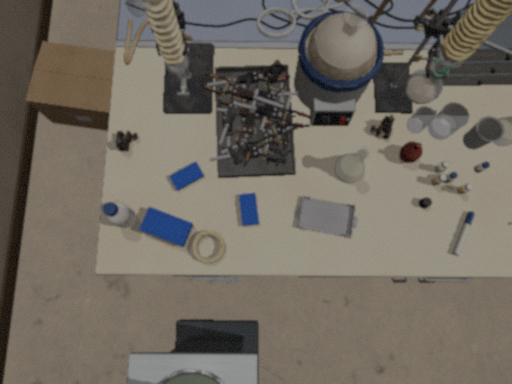

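View pics/scene0.png

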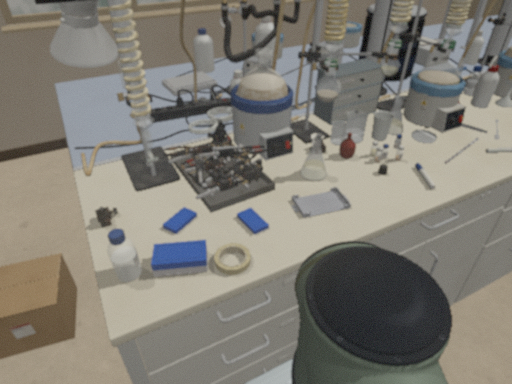

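```bash
cat > h.py <<'E'
from cell import bot
import numpy as np, cv2
from scipy.spatial.transform import Rotation as R
def ray(cam,uv,z):
    k=bot.calibration(cam); E=k["extrinsics"]; Rm,t=E[:3,:3],E[:3,3]
    d=Rm.T@np.linalg.solve(k["mtx"],[uv[0],uv[1],1.]); o=-Rm.T@t
    return o+d*(z-o[2])/d[2]
def tri(views):  # [(cam,uv)]
    A=np.zeros((3,3)); b=np.zeros(3)
    for c,uv in views:
        p,q=ray(c,uv,0),ray(c,uv,.1); d=(q-p)/np.linalg.norm(q-p); M=np.eye(3)-np.outer(d,d); A+=M; b+=M@p
    return np.linalg.solve(A,b)
def quat(yaw,tilt):
    """tool z down tilted by tilt towards e=(cos yaw,sin yaw); tool x = camera side on +e; returns wxyz, matrix"""
    e=np.array([np.cos(yaw),np.sin(yaw),0]); u=np.array([0,0,1.])
    z=-u*np.cos(tilt)+e*np.sin(tilt); x=e*np.cos(tilt)+u*np.sin(tilt); y=np.cross(z,x)
    M=np.c_[x,y,z]; return np.roll(R.from_matrix(M).as_quat(),1),M
def tcp(c,yaw,tilt,depth=.017):
    """TCP pose with the point c lying depth behind the TCP"""
    q,M=quat(yaw,tilt); return np.array(c)+M[:,2]*depth,q
def bluerect(cam,im,roi):
    x0,y0,x1,y1=roi; s=cv2.cvtColor(im,cv2.COLOR_RGB2HSV)[y0:y1,x0:x1]
    m=cv2.inRange(s,(100,120,50),(130,255,255)); c=max(cv2.findContours(m,0,1)[0],key=cv2.contourArea)
    return c.reshape(-1,2)+[x0,y0]
E
python3 - <<'E'
from h import *
im=cv2.imread("pics/top0.png")[:,:,::-1]; sc=cv2.imread("pics/scene0.png")[:,:,::-1]
c=bluerect("top",im,(134,200,196,252))
P=np.array([ray("top",p,.04)[:2] for p in c],np.float32); print("dish",cv2.minAreaRect(P),cv2.boxPoints(cv2.minAreaRect(P)).round(3).tolist())
s=bluerect("scene",sc,(148,232,212,280))
ct=np.array(cv2.minAreaRect(c)[0]); M=cv2.moments(s.reshape(-1,1,2)); 
S=np.array([ray("scene",p,.04)[:2] for p in s],np.float32); print("scene dish",cv2.minAreaRect(S))
print("tray top/scene", tri([("top",(327,216)),("scene",(322.5,203))]).round(3), ray("top",(327,216),.003))
for n,uv,z in(("bottle",(118,216),.06),("tape",(207,247),.01),("flask",(350,168),.06),("decoy",(249,210),.02),("decoy2",(186,176),.02)):print(n,ray("top",uv,z).round(3))
g=cv2.cvtColor(im,cv2.COLOR_RGB2HSV)[185:245,285:365]
cv2.imwrite("pics/crop1.png",np.hstack([cv2.resize(im[185:245,285:365,::-1],None,fx=5,fy=5),cv2.resize(im[195:255,125:205,::-1],None,fx=5,fy=5)]))
E
```

```text
dish ((0.4614177346229553, 0.07574035227298737), (0.11976015567779541, 0.06100203096866608), 69.6173095703125) [[0.41200000047683716, 0.029999999329447746], [0.4690000116825104, 0.008999999612569809], [0.5109999775886536, 0.12099999934434891], [0.45399999618530273, 0.1420000046491623]]
scene dish ((0.45145389437675476, 0.07868145406246185), (0.1159386932849884, 0.0720590204000473), 69.04666137695312)
tray top/scene [ 0.497 -0.348 -0.002] [ 0.4979861  -0.34462984  0.003     ]
bottle [0.483 0.192 0.06 ]
tape [ 0.412 -0.029  0.01 ]
flask [ 0.615 -0.397  0.06 ]
decoy [ 0.509 -0.137  0.02 ]
decoy2 [0.6   0.032 0.02 ]
```

View pics/crop1.png

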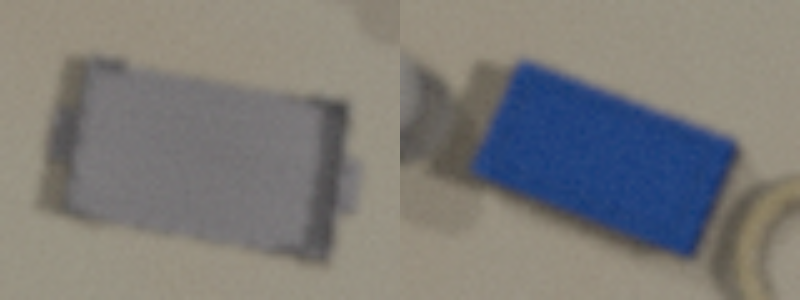

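```bash
python3 - <<'E'
from h import *
D=np.deg2rad
def ok(c,yaw,t,depth=.017):
    p,q=tcp(c,yaw,D(t),depth); j=bot.solve_ik(p,q); return j
f=lambda j: None if j is None else np.round(j,2).tolist()
print("pick")
for t in(0,-15,-25,-30):
    for z in(.02,.15): print(t,z,f(ok((.461,.076,z),D(-111),t)))
print("tray")
for yaw in(-97.7,82.3):
    for t in(30,40,45):
        for z in(.023,.12): print(yaw,t,z,f(ok((.498,-.346,z),D(yaw),t)))
print("stand")
for c in((.43,-.21),(.40,-.22),(.45,-.21),(.40,-.48),(.5,-.48)):
    r=[]
    for yaw in range(-180,180,15):
        a=[ok((*c,z),D(yaw),t) is not None for z in(.06,.12) for t in(60,75,-45,-55)]
        r.append((yaw,"".join("01"[i] for i in a)))
    print(c,[x for x in r if x[1][0]=="1" or x[1][2]=="1"])
E
```

```text
pick
0 0.02 [0.01, 0.48, -0.68, 0.42, 0.0, -1.2]
0 0.15 [0.01, 0.27, -0.55, 0.75, 0.0, -1.2]
-15 0.02 [-0.15, 0.45, -0.78, 0.29, 0.26, -1.35]
-15 0.15 [-0.15, 0.22, -0.65, 0.64, 0.26, -1.35]
-25 0.02 [-0.27, 0.47, -0.83, 0.23, 0.43, -1.46]
-25 0.15 [-0.27, 0.22, -0.71, 0.6, 0.43, -1.46]
-30 0.02 [-0.32, 0.49, -0.84, 0.21, 0.52, -1.52]
-30 0.15 [-0.32, 0.23, -0.73, 0.58, 0.52, -1.52]
tray
-97.7 30 0.023 [-0.51, 0.62, -0.53, 0.22, -0.48, -2.0]
-97.7 30 0.12 [-0.51, 0.47, -0.46, 0.43, -0.48, -2.0]
-97.7 40 0.023 [-0.44, 0.66, -0.57, 0.1, -0.66, -1.96]
-97.7 40 0.12 [-0.44, 0.5, -0.52, 0.31, -0.66, -1.96]
-97.7 45 0.023 [-0.41, 0.69, -0.59, 0.04, -0.75, -1.94]
-97.7 45 0.12 [-0.41, 0.52, -0.54, 0.25, -0.75, -1.94]
82.3 30 0.023 [-0.9, 0.9, 0.08, 1.13, 0.37, 0.73]
82.3 30 0.12 [-0.9, 0.79, 0.14, 1.3, 0.37, 0.73]
82.3 40 0.023 [-0.94, 1.01, 0.23, 1.33, 0.46, 0.63]
82.3 40 0.12 [-0.94, 0.91, 0.27, 1.48, 0.46, 0.63]
82.3 45 0.023 [-0.96, 1.08, 0.31, 1.44, 0.5, 0.58]
82.3 45 0.12 [-0.96, 0.97, 0.35, 1.58, 0.5, 0.58]
stand
(0.43, -0.21) [(-180, '10101010'), (-165, '11111111'), (-150, '11111111
[... 1570 characters left out ...]
'11101110'), (0, '11111111'), (15, '11111111'), (30, '11111111'), (45, '11111111'), (60, '10111011'), (75, '10111011'), (90, '00110011'), (105, '00110011'), (120, '00110011'), (135, '00110011'), (150, '00110011'), (165, '00110011')]
(0.5, -0.48) [(-180, '00110011'), (-165, '00110011'), (-150, '10111011'), (-135, '11111111'), (-120, '11111111'), (-105, '11101110'), (-90, '11001100'), (-75, '11001100'), (-60, '11001100'), (-45, '11001100'), (-30, '11001100'), (-15, '11001100'), (0, '11001100'), (15, '11111110'), (30, '11111111'), (45, '11111111'), (60, '10111011'), (75, '00110011'), (90, '00110011'), (105, '00110011'), (120, '00110011'), (135, '00110011'), (150, '00110011'), (165, '00110011')]
```

```bash
cat >> h.py <<'E'
def wcam():
    p=np.array(bot.read_position()); q=np.array(bot.read_tool_rot()); T=np.eye(4)
    T[:3,:3]=R.from_quat(np.roll(q,-1)).as_matrix(); T[:3,3]=p
    im=bot.camera("wrist"); k=bot.calibration("wrist"); return im,T@k["hand_eye"],k["mtx"]
def wray(C,K,uv,z):
    d=C[:3,:3]@np.linalg.solve(K,[uv[0],uv[1],1.]); o=C[:3,3]; return o+d*(z-o[2])/d[2]
def go(c,yaw,tilt,depth=.017): bot.move_pose(*tcp(c,yaw,tilt,depth))
E
python3 - <<'E'
from h import *
D=np.deg2rad
go((.455,.07,.26),D(-111),0)
for k in range(2):
    if k: bot.move_linear(tcp((.475,.12,.22),0,0)[0],speed=.2)
    im,C,K=wcam(); cv2.imwrite(f"pics/w{k}.png",im[:,:,::-1])
    c=bluerect("w",im,(0,0,512,384)); 
    for z in(.03,.04,.05):
        P=np.array([wray(C,K,p,z)[:2] for p in c],np.float32); print(z,cv2.minAreaRect(P))
print([ (d["bbox"],d["confidence"]) for d in bot.search_frame("wrist","dish_lid")],bot.read_clock(),bot.read_gripper_width())
E
```

```text
0.03 ((0.46206337213516235, 0.07919935137033463), (0.12429016828536987, 0.064742311835289), 69.64302062988281)
0.04 ((0.4610151946544647, 0.07678840309381485), (0.12079598754644394, 0.06292223185300827), 69.64299011230469)
0.05 ((0.45996707677841187, 0.07437742501497269), (0.117301806807518, 0.06110209599137306), 69.64300537109375)
0.03 ((0.46199288964271545, 0.07859867066144943), (0.12292875349521637, 0.06509748101234436), 69.60456848144531)
0.04 ((0.4614398777484894, 0.07748104631900787), (0.11903438717126846, 0.06303513795137405), 69.6046142578125)
0.05 ((0.4608868360519409, 0.0763634592294693), (0.11513996869325638, 0.06097286567091942), 69.6045913696289)
[([81.8, 100.0, 86.4, 76.8], 0.86), ([219.5, 73.4, 66.0, 115.6], 0.79)] 3.5917 1.00053118886516
```

View pics/w0.png

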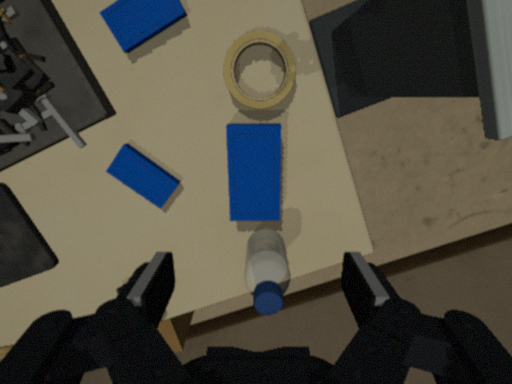

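```bash
cat >> h.py <<'E'
def lin(c,yaw,tilt,depth=.017,speed=.15,**k):
    p,q=tcp(c,yaw,tilt,depth); return bot.move_linear(p,speed=speed,rotation=q,**k)
E
python3 - <<'E'
from h import *
D=np.deg2rad; y=D(-110.4); t=D(-25); d=.015
go((.461,.077,.14),y,t,d)
hit=lin((.461,.077,.0205),y,t,d,.12,until_force=8)
print("hit",hit,bot.read_position(),tcp((.461,.077,.0205),y,t,d)[0])
if not hit:
    bot.set_gripper(0.0,35)
    print(bot.read_gripper_width(),bot.read_finger_force(),bot.read_ft_force())
    lin((.461,.077,.05),y,t,d,.05)
    print(bot.read_gripper_width(),bot.read_finger_force(),bot.read_ft_force())
im,C,K=wcam(); cv2.imwrite("pics/w2.png",im[:,:,::-1])
print(bot.read_clock())
E
```

```text
hit False [0.46383577 0.08309782 0.00746017] [0.46320969 0.08294169 0.00690538]
0.7447376589525597 38.23961649555713 [-1.66284183 -2.13586077  5.88723896]
0.7456824112089064 38.7568455375731 [ 0.45406115  0.47307975 -1.40950134]
6.3667
```

View pics/w2.png

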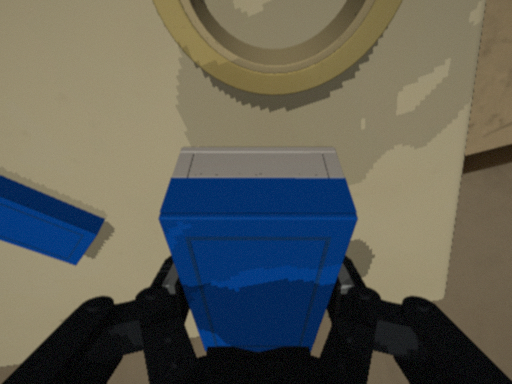

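```bash
python3 - <<'E'
from h import *
D=np.deg2rad; d=.015; y=D(-105)
lin((.461,.077,.2),D(-110.4),D(-25),d,.15)
go((.41,-.21,.15),y,D(65),d)
print(bot.read_gripper_width(),bot.read_finger_force(),bot.read_position(),bot.read_clock())
lin((.41,-.21,.072),y,D(65),d,.12)
hit=lin((.41,-.21,.052),y,D(65),d,.02,until_force=4)
p=np.array(bot.read_position()); print(hit,p-tcp((.41,-.21,.06),y,D(65),d)[0],bot.read_ft_force(),bot.read_moment(),bot.read_clock())
im=bot.camera("scene"); cv2.imwrite("pics/s3.png",cv2.resize(im[130:330,130:400,::-1],None,fx=2.5,fy=2.5))
E
```

```text
0.751475240593633 38.860849030315876 [ 0.40633414 -0.22298296  0.14323404] 8.8833
True [ 2.03318452e-05 -3.21234980e-04  1.04029482e-03] [-0.31397528 -1.15775996  2.90458001] [ 0.20934586 -0.20424031  0.11163034] 10.3167
```

View pics/s3.png

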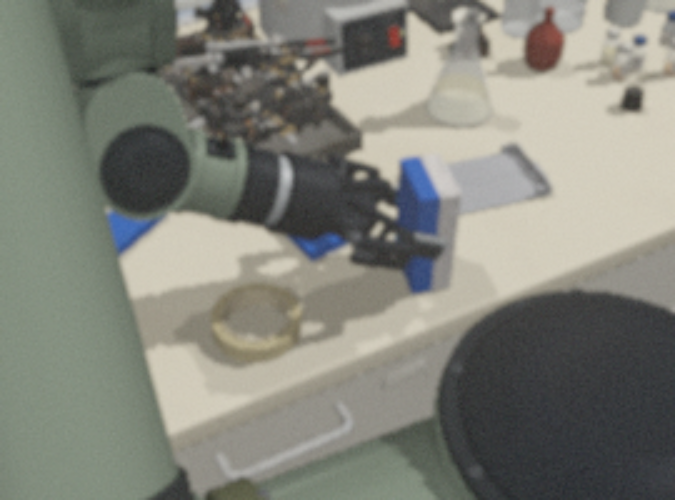

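```bash
python3 - <<'E'
from h import *
D=np.deg2rad; d=.015; y=D(-105)
print(lin((.41,-.21,.0595),y,D(65),d,.02,until_force=8),bot.read_ft_force())
bot.set_gripper(1.0); bot.wait(.4)
lin((.41,-.21,.060),y,D(65),-.10,.15)
bot.wait(.1)
im,C,K=wcam(); cv2.imwrite("pics/w4.png",im[:,:,::-1])
# tray look (keep clear: rise over dish first)
p=np.array(bot.read_position()); bot.move_linear(p+[0,0,.12],speed=.25)
go((.49,-.30,.27),D(-97.7),0)
im,C,K=wcam(); cv2.imwrite("pics/w5.png",im[:,:,::-1]); np.savez("w5.npz",C=C,K=K)
print([(d_["bbox"],d_["confidence"]) for d_ in bot.search_frame("wrist","tray_floor")])
im=bot.camera("top"); cv2.imwrite("pics/t5.png",im[:,:,::-1])
print(bot.read_clock())
a=cv2.imread("pics/w4.png");b=cv2.imread("pics/w5.png"); cv2.imwrite("pics/ab.png",cv2.resize(np.vstack([a,b]),(400,600)))
E
```

```text
False [-2.02842255  1.01089144 10.70202001]
[([209.5, 56.4, 76.2, 132.3], 0.68)]
14.4167
```

View pics/w5.png

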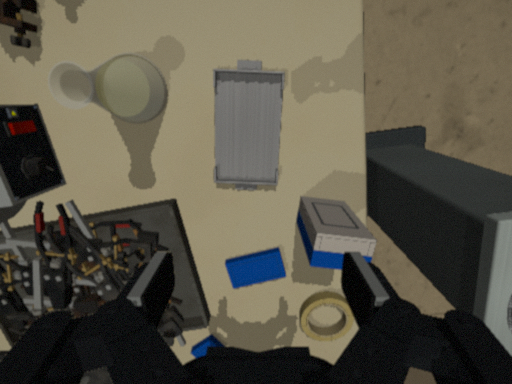

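View pics/w4.png

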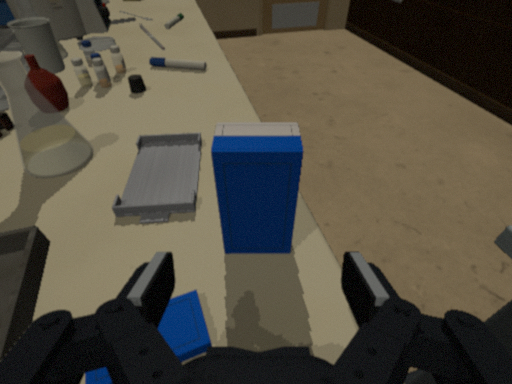

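```bash
python3 - <<'E'
from h import *
f=np.load("w5.npz"); C,K=f["C"],f["K"]
def seg(im,roi):
    x0,y0,x1,y1=roi; s=cv2.cvtColor(im[y0:y1,x0:x1],cv2.COLOR_BGR2HSV)
    m=(s[:,:,1]<45).astype(np.uint8)*255; m=cv2.morphologyEx(m,cv2.MORPH_OPEN,np.ones((5,5)))
    m=cv2.morphologyEx(m,cv2.MORPH_OPEN,np.ones((9,35)))  # removes lugs
    c=max(cv2.findContours(m,0,1)[0],key=cv2.contourArea).reshape(-1,2)+[x0,y0]; return c
im=cv2.imread("pics/w5.png"); c=seg(im,(200,50,300,200)); print(cv2.boundingRect(c))
for z in(.003,.015): print(z,cv2.minAreaRect(np.array([wray(C,K,p,z)[:2] for p in c],np.float32)))
for uv in((215,71),(284,72),(277,188),(215,187)): print(wray(C,K,uv,.009)[:2].round(4))
cv2.polylines(im,[c.reshape(-1,1,2)],True,(0,0,255),1)
ov=cv2.resize(im[40:280,190:400],None,fx=2.5,fy=2.5)
cv2.imwrite("pics/ov.png",ov)
for n,u in(("dish top end centre",(344,243)),): print(wray(C,K,u,.12))
E
```

```text
(213, 69, 71, 116)
0.003 ((0.49597397446632385, -0.3395693302154541), (0.14861828088760376, 0.0876133069396019), 80.18627166748047)
0.015 ((0.4954218566417694, -0.34083354473114014), (0.1440526396036148, 0.08492179960012436), 80.18628692626953)
[ 0.5239 -0.4149]
[ 0.4411 -0.4027]
[ 0.466  -0.2571]
[ 0.5503 -0.27  ]
[ 0.40669079 -0.22339657  0.12      ]
```

View pics/ov.png

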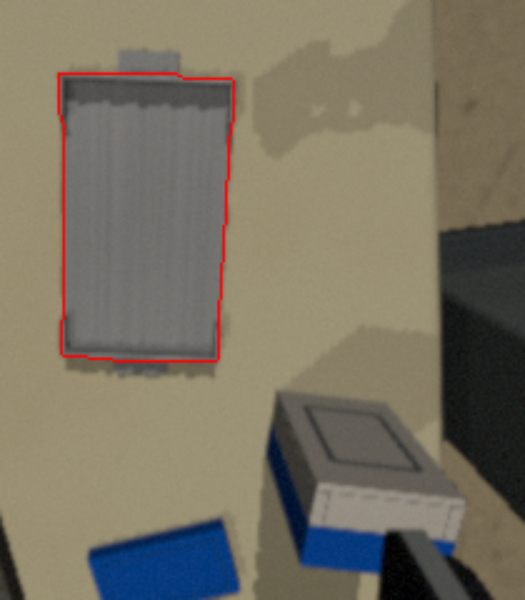

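```bash
python3 - <<'E'
from h import *
D=np.deg2rad; d=.015; y=D(-105); c=(.41,-.21,.075); t=D(-50)
go(c,y,t,-.12)
hit=lin(c,y,t,d,.12,until_force=6)
print("hit",hit,bot.read_position()-tcp(c,y,t,d)[0],bot.read_clock())
im,C,K=wcam(); cv2.imwrite("pics/w6.png",im[:,:,::-1])
if not hit:
    bot.set_gripper(0.0,35)
    print(bot.read_gripper_width(),bot.read_finger_force(),bot.read_ft_force())
    lin((.41,-.21,.10),y,t,d,.05)
    print(bot.read_gripper_width(),bot.read_finger_force(),bot.read_clock())
im=bot.camera("scene"); cv2.imwrite("pics/s6.png",cv2.resize(im[130:330,130:400,::-1],None,fx=2.5,fy=2.5))
E
```

```text
hit False [ 0.00032387 -0.00063898  0.00037612] 16.35
0.7457603900391184 39.371888749301434 [-0.38819412 -0.53549795  1.94038844]
0.7476603886692146 39.17385298758745 17.375
```

View pics/s6.png

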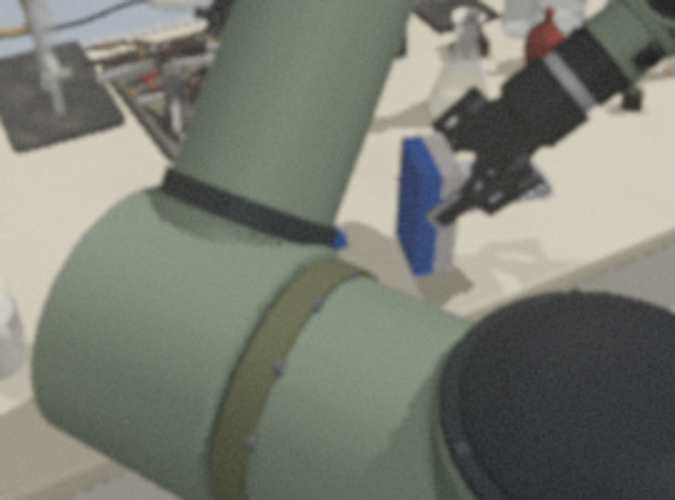

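```bash
python3 - <<'E'
from h import *
D=np.deg2rad; y=D(-105); c=(.41,-.21,.075); t=D(-50)
print(lin((.41,-.21,.0745),y,t,.015,.03,until_force=6),bot.read_position()-tcp(c,y,t,.015)[0])
bot.set_gripper(1.0); bot.wait(.3)
c=(.41,-.21,.077)
hit=lin(c,y,t,.021,.03,until_force=5)
print("hit",hit,bot.read_position()-tcp(c,y,t,.021)[0])
bot.set_gripper(0.0,40)
print(bot.read_gripper_width(),bot.read_finger_force(),bot.read_ft_force())
lin((.41,-.21,.10),y,t,.021,.05)
print(bot.read_gripper_width(),bot.read_finger_force(),bot.read_clock())
im=bot.camera("scene"); a=cv2.resize(im[170:250,270:370,::-1],(480,400),interpolation=cv2.INTER_CUBIC)
im,C,K=wcam(); b=cv2.resize(im[120:,100:400,::-1],None,fx=1,fy=1)
cv2.imwrite("pics/s7.png",np.hstack([a,np.vstack([b,np.zeros((400-b.shape[0],300,3),np.uint8)])]))
E
```

```text
True [-0.00010338  0.00040541  0.00027101]
hit False [-2.74312481e-05  3.66788409e-04 -5.68030897e-06]
0.7423760340775521 44.799126237630844 [-1.47185887  0.13576999  1.0989589 ]
0.7428651318743633 44.64822884649038 20.1
```

View pics/s7.png

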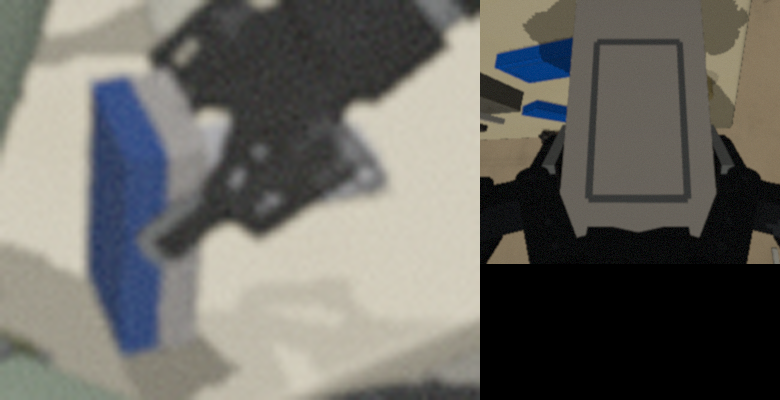

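```bash
python3 - <<'E'
from h import *
D=np.deg2rad; d=.021; y=D(-105)
lin((.41,-.21,.20),y,D(-50),d,.15)
for t in(-20,10,40): lin((.41,-.21,.20),y,D(t),d,.05)
print(bot.read_gripper_width(),bot.read_finger_force(),bot.read_clock())
e=np.array([np.cos(D(-99.8)),np.sin(D(-99.8)),0]); c=np.array([.4957,-.3415,0])-.017*e
go(c+[0,0,.12],D(-99.8),D(40),d)
im=bot.camera("scene"); a=cv2.resize(im[130:250,240:400,::-1],None,fx=2.4,fy=2.4,interpolation=cv2.INTER_CUBIC)
im,C,K=wcam(); b=cv2.resize(im[:,:,::-1],(384,288))
cv2.imwrite("pics/s8.png",np.hstack([a,b])); print(bot.read_clock())
E
```

```text
0.7397662964335046 44.53837540000677 23.0417
23.8417
```

View pics/s8.png

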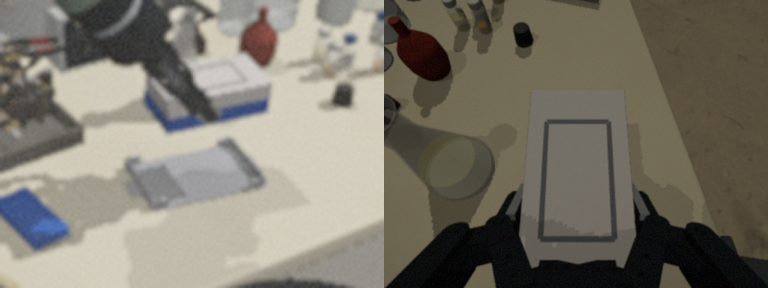

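```bash
python3 - <<'E'
from h import *
D=np.deg2rad; d=.021; y=D(-99.8); t=D(40)
e=np.array([np.cos(y),np.sin(y),0]); c=np.array([.4957,-.3415,0])-.017*e
hit=lin(c+[0,0,.042],y,t,d,.1,until_force=6); print(hit)
if not hit:
    hit=lin(c+[0,0,.019],y,t,d,.02,until_force=5)
print(hit,bot.read_position()-tcp(c+[0,0,.023],y,t,d)[0],bot.read_ft_force(),bot.read_moment(),bot.read_gripper_width(),bot.read_clock())
E
```

```text
False
True [-0.0001937  -0.00029898  0.00279756] [-0.24537674  0.51720374  4.29927639] [ 0.46389454 -0.10638105 -0.01512262] 0.741851759478802 25.575
```

```bash
python3 - <<'E'
from h import *
D=np.deg2rad; d=.021; y=D(-99.8); t=D(40)
e=np.array([np.cos(y),np.sin(y),0]); c=np.array([.4957,-.3415,0])-.017*e
for k in range(3):
    z=bot.read_position()[2]; h=lin(c+[0,0,.0248-.001*k],y,t,d,.02,until_force=10)
    print(h,bot.read_position()[2]-tcp(c+[0,0,.023],y,t,d)[0][2],bot.read_ft_force(),bot.read_moment())
    if h: break
im,C,K=wcam(); cv2.imwrite("pics/w9.png",im[:,:,::-1])
# base face (now on top, z=.043): bright low-saturation region in front of the flask
s=cv2.cvtColor(im,cv2.COLOR_RGB2HSV); m=((s[:,:,1]<30)&(s[:,:,2]>110)).astype(np.uint8)*255
ct=max(cv2.findContours(m,0,1)[0],key=cv2.contourArea).reshape(-1,2); print(cv2.boundingRect(ct))
print(cv2.minAreaRect(np.array([wray(C,K,p,.043)[:2] for p in ct],np.float32)))
for cam in("top",):
    im=bot.camera(cam); cv2.imwrite("pics/t9.png",im[:,:,::-1])
print(bot.read_clock())
E
```

```text
False 0.0027457048910687672 [-1.8013941   1.28135842  6.81525984] [ 0.45691249  0.17264773 -0.19562346]
False 0.0023473476059307097 [-3.10700234  2.74209819 10.24995751] [ 0.24130453  0.407941   -0.37039102]
False 0.0020784509015268297 [-3.23343116  4.67309657 14.66306234] [ 0.0239582   0.65827395 -0.5106873 ]
(194, 122, 127, 71)
((0.48878172039985657, -0.3875865936279297), (0.06663487106561661, 0.03639761358499527), 8.552576065063477)
26.425
```

```bash
python3 - <<'E'
from h import *
D=np.deg2rad; d=.021; y=D(-99.8); t=D(40)
e=np.array([np.cos(y),np.sin(y),0]); c=np.array([.4957,-.3415,0])-.017*e
lin(c+[0,0,.0253],y,t,d,.02); print(bot.read_ft_force())
bot.set_gripper(1.0); bot.wait(.4); print(bot.read_ft_force(),bot.read_gripper_width())
lin(c+[0,0,.03],y,t,-.09,.12)
p=np.array(bot.read_position()); bot.move_linear(p+[0,0,.12],speed=.2)
go((.47,-.30,.27),y,0)
im,C,K=wcam(); cv2.imwrite("pics/w10.png",im[:,:,::-1])
for n in("dish_base","dish_lid","bottle","tape","conical_flask"): print(n,[(np.round(q["bbox"]).tolist(),round(q["confidence"],2)) for q in bot.search_frame("wrist",n)][:3])
x0,y0,x1,y1=190,40,310,210; s=cv2.cvtColor(im,cv2.COLOR_RGB2HSV)[y0:y1,x0:x1]
m=((s[:,:,1]<50)&(s[:,:,2]>150)).astype(np.uint8)*255
for q in sorted(cv2.findContours(m,0,1)[0],key=cv2.contourArea)[-2:]:
    q=q.reshape(-1,2)+[x0,y0]; print(cv2.boundingRect(q),cv2.minAreaRect(np.array([wray(C,K,u,.043)[:2] for u in q],np.float32)))
im=bot.camera("top"); cv2.imwrite("pics/t10.png",im[:,:,::-1])
for n in("dish_base","dish_lid","bottle","tape","conical_flask"): print(n,[(np.round(q["bbox"]).tolist(),round(q["confidence"],2)) for q in bot.search_frame("top",n)][:3])
print(bot.read_clock())
E
```

```text
[0.03159927 2.23119097 2.27347766]
[-0.37016324  0.72270165  0.09280263] 0.9910002103764584
dish_base [([197.0, 85.0, 58.0, 99.0], 0.74)]
dish_lid [([188.0, 337.0, 26.0, 20.0], 0.68), ([216.0, 247.0, 65.0, 44.0], 0.66)]
bottle []
tape [([294.0, 295.0, 56.0, 49.0], 0.75)]
conical_flask [([25.0, 58.0, 124.0, 71.0], 0.87)]
(254, 86, 1, 1) ((0.4558574855327606, -0.3916107714176178), (0.0, 0.0), 0.0)
(251, 85, 1, 1) ((0.45899099111557007, -0.3932189643383026), (0.0, 0.0), 0.0)
dish_base []
dish_lid [([238.0, 193.0, 25.0, 34.0], 0.98), ([168.0, 159.0, 35.0, 31.0], 0.79)]
bottle [([102.0, 202.0, 35.0, 26.0], 0.81)]
tape [([190.0, 232.0, 34.0, 32.0], 0.91)]
conical_flask []
30.6083
```

```bash
python3 - <<'E'
from h import *
im,C,K=wcam(); s=cv2.cvtColor(im,cv2.COLOR_RGB2HSV)
b=s[100:170,205:245].reshape(-1,3); print("dish hsv",np.median(b,0),"row",s[135,180:280:4].tolist())
print("col",s[60:215:5,226].tolist())
x0,y0,x1,y1=180,60,280,205
for v in(100,120,135):
    m=((s[:,:,1]<35)&(s[:,:,2]>v)).astype(np.uint8)[y0:y1,x0:x1]*255
    m=cv2.morphologyEx(m,cv2.MORPH_OPEN,np.ones((7,7)))
    cs=cv2.findContours(m,0,1)[0]
    if cs:
        q=max(cs,key=cv2.contourArea).reshape(-1,2)+[x0,y0]; print(v,cv2.boundingRect(q))
        for z in(.035,.043,.051): print(z,cv2.minAreaRect(np.array([wray(C,K,u,z)[:2] for u in q],np.float32)))
print(bluerect("w",im[y0:y1,x0:x1],(0,0,100,145)).min(0) if 1 else 0)
E
```

```text
dish hsv [ 18.  30. 146.] row [[22, 67, 149], [22, 75, 147], [23, 70, 145], [21, 71, 148], [23, 70, 145], [20, 60, 132], [18, 24, 136], [19, 33, 149], [17, 28, 129], [21, 29, 142], [18, 31, 147], [20, 31, 146], [18, 26, 145], [18, 29, 148], [19, 30, 146], [15, 28, 148], [17, 33, 147], [25, 16, 95], [17, 31, 149], [17, 34, 143], [45, 11, 97], [30, 13, 97], [21, 68, 132], [22, 69, 148], [22, 67, 149]]
col [[22, 63, 145], [24, 29, 124], [0, 7, 110], [15, 10, 107], [8, 15, 66], [20, 35, 147], [19, 30, 145], [21, 33, 146], [18, 35, 146], [18, 29, 115], [18, 32, 145], [20, 27, 144], [18, 30, 145], [16, 33, 148], [18, 31, 148], [19, 34, 144], [18, 31, 146], [20, 34, 149], [17, 33, 146], [17, 34, 149], [18, 30, 146], [15, 16, 96], [23, 30, 145], [20, 31, 147], [18, 31, 147], [25, 13, 115], [30, 10, 78], [23, 74, 104], [21, 70, 109], [22, 68, 147], [22, 66, 147]]
100 (207, 167, 44, 19)
0.035 ((0.5084534287452698, -0.291980504989624), (0.023667119443416595, 0.05547895282506943), 80.26673889160156)
0.043 ((0.5072780847549438, -0.29395267367362976), (0.023142173886299133, 0.05424895137548447), 8
[... 518 characters left out ...]

0.035 ((0.4937014579772949, -0.3515644073486328), (0.04095057025551796, 0.034095145761966705), 87.09459686279297)
0.043 ((0.492853045463562, -0.3522154986858368), (0.04004250094294548, 0.03333909064531326), 87.09459686279297)
0.051 ((0.49200472235679626, -0.35286659002304077), (0.03913435339927673, 0.03258303552865982), 87.0945053100586)Traceback (most recent call last):
  File "<stdin>", line 13, in <module>
  File "h.py", line 23, in bluerect
    m=cv2.inRange(s,(100,120,50),(130,255,255)); c=max(cv2.findContours(m,0,1)[0],key=cv2.contourArea)
                                                   ~~~^^^^^^^^^^^^^^^^^^^^^^^^^^^^^^^^^^^^^^^^^^^^^^^^
ValueError: max() iterable argument is empty
```

```bash
python3 - <<'E'
from h import *
im,C,K=wcam(); s=cv2.cvtColor(cv2.medianBlur(im,3),cv2.COLOR_RGB2HSV)
x0,y0,x1,y1=180,60,280,205
m=((s[:,:,1]<50)&(s[:,:,2]>126)).astype(np.uint8)[y0:y1,x0:x1]*255
m=cv2.morphologyEx(m,cv2.MORPH_OPEN,np.ones((3,3))); m=cv2.morphologyEx(m,cv2.MORPH_CLOSE,np.ones((5,5)))
q=max(cv2.findContours(m,0,1)[0],key=cv2.contourArea).reshape(-1,2)+[x0,y0]; print(cv2.boundingRect(q),cv2.boxPoints(cv2.minAreaRect(q.astype(np.float32))).round().tolist())
for z in(.035,.043,.051): print(z,cv2.minAreaRect(np.array([wray(C,K,u,z)[:2] for u in q],np.float32)))
# tray outline together with the dish
m=((s[:,:,1]<48)).astype(np.uint8)[y0:y1,x0:x1]*255; m=cv2.morphologyEx(m,cv2.MORPH_OPEN,np.ones((9,35)))
t=max(cv2.findContours(m,0,1)[0],key=cv2.contourArea).reshape(-1,2)+[x0,y0]
print("tray",cv2.boundingRect(t),cv2.minAreaRect(np.array([wray(C,K,u,.015)[:2] for u in t],np.float32)))
E
```

```text
(202, 84, 55, 102) [[202.0, 84.0], [256.0, 84.0], [256.0, 185.0], [202.0, 185.0]]
0.035 ((0.4965517520904541, -0.33974045515060425), (0.1216266080737114, 0.06350483000278473), 80.15642547607422)
0.043 ((0.4956382215023041, -0.34065645933151245), (0.11892955005168915, 0.06209659203886986), 80.15641784667969)
0.051 ((0.49472472071647644, -0.3415725827217102), (0.1162324845790863, 0.06068843975663185), 80.15644836425781)
tray (196, 75, 71, 113) ((0.49531516432762146, -0.3405511677265167), (0.14125566184520721, 0.08587632328271866), 80.26207733154297)
```

```bash
python3 -c "
from cell import bot
print(bot.read_clock(), bot.close_job())"
```

```text
the job is handed in; nothing more can be done
30.7083 None
```

The dish is lid down in the tray, measured within about 1 mm of the tray's middle and aligned with it, lid and base together when last viewed, and the job was handed in at 30.7 s. The standing dish was taken twice because the first hold looked too shallow on the lid, I viewed 12 pictures instead of the allowed 10, and the result of the judging was not shown.

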